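# Feel the plate gap of a cassette heater with a taper feeler

### The job

Work the heater's spring plates once by pressing the steel plunger on top of it fully down to its stop and letting it come back up. Then take the taper feeler out of its stand and slide its blade straight down, upright and square, between the two upright plates until both plates drag on it snugly, neither loose nor jammed nor resting on the bottom. Finish while still gripping the feeler and holding it at that depth, and leave the tube rack, the bottle and the tip box where they are.

Things in the scene. Friction and masses are not known exactly. Their poses are not given: they have to be found in the camera images.
- heater: Fixed cassette heater: low black housing 200 (x) x 260 (y) x 60 mm high. Origin under its centre, z up, display on its -x front. On top, at x = 0: two upright aluminium plates with a gap near y = +60 mm, faces looking along y, each with a fixed dark low bracket (45 mm high) behind it, and the plunger at y = -70 mm.
- plunger (a joint): How far the spring plunger is pressed, m: 0 up, 0.012 fully down at its stop. About 2 N starts it, about 7 N brings it to the stop; it springs back when let go. It is geared to plate_b: pressed fully it draws plate_b back 4.8 mm; plate_b pushed back by the feeler draws the plunger down too.
- plunger_top (a point): Centre of the top of the plunger's round steel head, 32 mm across, 12 mm thick; 106 mm above the table when up; moves with the head, straight down.
- plate_a: Plate on the heater's +y side of the gap: upright aluminium, 70 mm wide (x), 8 mm thick. Origin: middle of the upper edge of its flat inner face, 134 mm above the table; the face runs 72 mm straight down from there, and the housing's top is 74 mm below. Axes as the heater's. Sprung: pushed off the gap (+y) it resists 4 N plus 2.5 N per mm, up to 8 mm.
- plate_b: Facing plate_a, on the -y side of the gap: mirror image of plate_a, origin likewise at the middle of the upper edge of its flat inner face, same height and axes. Pushed off the gap (-y) it resists 4 N plus 2.5 N per mm, up to 4.8 mm. Gap at rest = y distance of the two origins along the heater's y: 6 to 9 mm, different each time.
- plate_b_lip (a point): Top of the lead-in lip of plate_b, 142 mm above the table. On both plates a lip flares from the face's upper edge 8 mm up and 6 mm away from the gap.
- feeler: Loose taper feeler, about 140 g, upright in its stand: steel wedge blade 30 mm wide (x), 80 mm long, 3 mm thick (y) at the tip, evenly thickening by 1.4 mm per 10 mm to 14 mm. Origin: centre of the tip (lower end), z up to the handle. A half turn about z makes no difference. In the gap its y must lie along the heater's y. It first touches both plates at tip depth (gap - 3 mm) / 0.14.
- feeler_handle (a point): Centre of the black handle block, 98 mm above the tip: 40 (x) x 18 (y) x 38 mm high; pinch it across the 18 mm. Snug is 2.5 to 12 N from each plate (over 20 N is jammed): 4 N at first touch, then 1.75 N more per 10 mm of depth if centred (1 mm off centre shifts 2.5 N onto one plate). Best is 20 mm past first touch, where the drag going down is roughly 5 to 10 N.
- stand: Fixed grey stand, 75 x 75 mm, 45 mm high, with one slot 33 (x) x 10.5 (y) mm, 40 mm deep, open at the top, in which the feeler stands with its tip 5 mm above the table. Origin under its centre. It may be on either side of the heater.
- rack: Bystander: loose blue tube rack, 130 x 85 mm, 45 mm high (tubes to 57 mm). Origin under its centre. On the other side of the heater from the stand.
- bottle: Bystander: loose amber bottle, 60 mm across, 130 mm high, beyond the heater. Origin under its centre.
- tipbox: Bystander: loose closed tip box, 80 x 120 mm, 56 mm high, beyond the heater. Origin under its centre.

How it is judged (in metres and radians):
On the way, in this order (a step that is already met when the one before it is completed fails the run):
1. the plunger is pressed down to its stop (within 1.5 mm), not by way of the feeler (value of joint plunger above 0.0105 m and contact force between feeler and plate_b below 0.3 N), for 0.1 s.
2. the plunger is back up and the feeler is drawn clear of its stand (value of joint plunger below 0.003 m and z of feeler in the frame of stand above 0.048 m), for 0.1 s.
At the end, for the whole second after the job is handed in: The gripper still holds the feeler, at rest, upright and square to the plates within 0.15 rad, its tip at least 12 mm and at most 72 mm below the plates' upper inner edges (not standing on the housing), and each of the two plates presses on the blade with 2.5 to 12 N (contact force between feeler and plate_a between 2.5 and 12 N and contact force between feeler and plate_b between 2.5 and 12 N and z of feeler in the frame of plate_b between -0.072 and -0.012 m and contact force between the fingers and feeler above 3 N and angle between feeler's own z axis and vertical below 0.15 rad and angle between the y axis of feeler and the y axis of heater, either way round below 0.15 rad and linear speed of feeler below 0.01 m/s); the arm keeps its last pose, push and grip.
It fails at once if the feeler is jammed: a plate pushes on it with more than 20 N (contact force between feeler and plate_a above 20 N or contact force between feeler and plate_b above 20 N).
It fails at once if a bystander is moved more than 20 mm (distance of any of rack, bottle, tipbox from where it was at the start of the episode above 0.02 m).
It also fails if it takes over 53 s, if anything falls off the work surface, if the arm or the gripper's body presses on something with over 40 N, if the wrist force passes 120 N, or if a joint passes its speed limit or range.

### The arm

A 6-joint arm with a two-finger parallel gripper is mounted at the origin on the work surface. World frame = base frame: x ahead of the robot, y to its left, z up, the work surface at z = 0. Lengths are in mm, angles in degrees, forces in N, time in s.
With the tool pointing down it reaches from about 275 to 975 mm from the base axis. Payload 8.4 kg.
Tool frame: the origin (TCP) lies at the very end of the fingers, on their centre line; the grasp point (between the pads) lies 19 mm behind it (robot.grip_depth is the distance from the TCP to the grasp point, in mm); z points along the fingers, y is the line along which they close (so a half turn about z gives the same grasp; the last joint's range is limited). The gripper opens to 92 mm and grips with 3 to 60 N. Pads are 20 mm wide; open, the fingers measure 128 mm over their backs; the gripper's body (75 mm by 189 mm) begins 69 mm behind the grasp point.
Start: joints at [-75.424, 20.225, 93.587, -0, 66.188, -0.138], TCP at [158.74, -604.507, 214.583] pointing down, gripper open.
Joint ranges: [-150.9, 150.9], [-52.94, 120.26], [3.33, 152.33], [-74.26, 254.26], [0, 154.13], [-172.89, 172.89]. Speed limits (degrees/s): [127.2, 127.2, 159.86, 180, 180, 180].

### API

Orientations are given as [roll, pitch, yaw] about the fixed x, y, z axes, in that order (R = Rz(yaw) Ry(pitch) Rx(roll)).
In Python, from cell import robot gives the robot as it stands. Calls block until the motion is done:
- robot.move_to(position, orientation): joint-space move of the TCP to a pose.
- robot.move_linear(position, vel=150, rotation=None): straight line of the TCP; rotation=None keeps the orientation; vel is the mean speed in mm/s.
- robot.move_j(angles): joint-space move.
- robot.command_gripper(opening, newtons=None): opening from 0.0 (shut) to 1.0 (fully open); newtons is the grip in N (None keeps the last); returns when the fingers have stopped.
- robot.pause(seconds).
- robot.ik(position, orientation): joint angles nearest the present ones, or None.
- robot.get_obs(): the state.
- robot.read_camera(name): name is "scene" or "top"; returns a dict with "img" (384x512x3 uint8, red, green, blue), "z_map" (384x512 float32, mm along the optical axis (not along the pixel's ray), 0 where there is no reading), "camera_matrix" (3x3 intrinsics, pixels), "R" (3x3) and "t" (3): a world point X has camera coordinates R X + t. Camera axes: x right, y down, z forward; pixel columns grow to the right and rows downward; lengths in mm; the calibration is good to about 2 mm. A picture is of the moment at which its call begins.
A pose or a line that the arm cannot do raises robot.MotionError and nothing moves.
- robot.finish_job(): hands the job in; it is judged then, once.
The state is a dict: "t": time; "qpos": joint angles; "qvel": joint speeds; "joint_torque": joint torques, N m; "tcp_pos": TCP position; "orientation": TCP orientation; "contact_force": force on the tool from outside, world axes, zero at the start; "torque": the same for the moment, N m; "finger_gap": opening from 0.0 (shut) to 1.0 (fully open); "finger_force": force on a finger pad.
Only numpy, scipy, OpenCV 4.12 (cv2) and the standard library are available. Lean on these libraries where they do the work, as an engineer would, in place of code of your own. Each camera call takes 0.05 s, during which the arm holds its last target. There are 200 camera calls.

## Working session

There is one attempt and no reset: what is moved stays moved. The work goes in short steps, each a Python script; the robot and the scene stay as the last script left them, time stands still between calls to the robot, and variables do not carry over. Pictures are saved under pics/ and viewed, at most 10 in all, crops included, and the job is handed in when it is done.

```bash
ls; mkdir -p pics
python3 - <<'E'
from cell import robot
import cv2,numpy as np
for n in("scene","top"):
    c=robot.read_camera(n); np.savez(f"{n}0.npz",**c)
    cv2.imwrite(f"pics/{n}0.png",c["img"][:,:,::-1])
    print(n,c["camera_matrix"].tolist(),c["R"].round(4).tolist(),c["t"], (c["z_map"]>0).mean())
o=robot.get_obs();print(o["t"],o["orientation"],o["contact_force"])
E
```

```text
pics
scene [[442.7092674158263, 0.0, 255.98898469585242], [0.0, 442.7092674158263, 194.5649355820032], [0.0, 0.0, 1.0]] [[0.6185, 0.7856, -0.0153], [0.3985, -0.3304, -0.8556], [-0.6772, 0.5231, -0.5174]] [-383.51569607 -130.13643627 1577.92433332] 0.9961293538411459
top [[467.0114693981899, 0.0, 262.59294934372105], [0.0, 467.0114693981899, 193.2664244099846], [0.0, 0.0, 1.0]] [[0.0083, -1.0, 0.0014], [-0.9976, -0.0084, -0.0692], [0.0692, -0.0008, -0.9976]] [ -14.28204353  610.85658956 1244.83048185] 0.9959665934244791
0.1 [-1.79927967e+02  1.09923981e-03  1.47114368e+01] [ 0.4514034  -0.29546988 -0.09949761]
```

View pics/scene0.png

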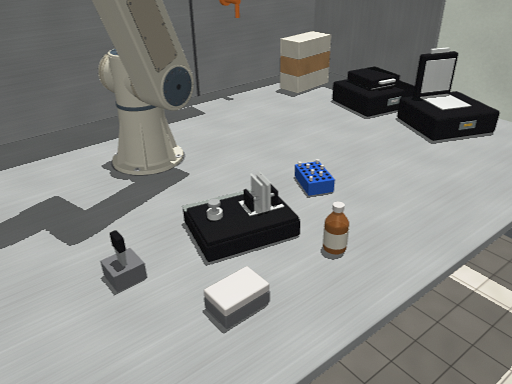

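View pics/top0.png

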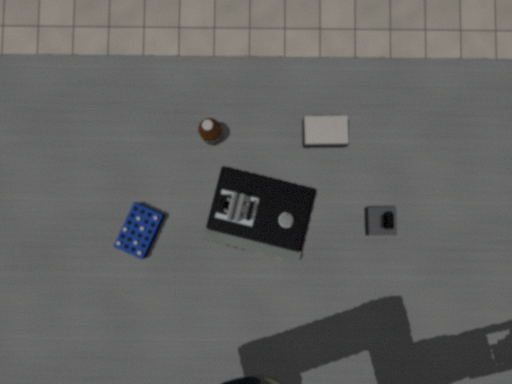

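Scene view: the heater is at (240,220), with the plunger at (214,210) and the plates at (261,193). The stand and feeler are at (122,262). In the top view the plunger is at (286,220), the plates near (240,206), and the feeler handle at (388,219). I'll measure using height-filtered points next.

```bash
cat > h.py <<'E'
import numpy as np,cv2
def cloud(c):
    K,R,t,z=c["camera_matrix"],c["R"],c["t"],c["z_map"].astype(float)
    v,u=np.mgrid[:z.shape[0],:z.shape[1]]
    P=np.stack([(u-K[0,2])/K[0,0]*z,(v-K[1,2])/K[1,1]*z,z],-1)
    W=(P-t)@R; W[z<=0]=np.nan
    return W
def ray(c,uv,h):
    K,R,t=c["camera_matrix"],c["R"],c["t"]
    d=R.T@np.linalg.solve(K,[uv[0],uv[1],1]); o=-R.T@t
    return o+d*(h-o[2])/d[2]
E
python3 - <<'E'
import numpy as np,cv2
from h import *
np.set_printoptions(precision=1,suppress=True)
for n in("top","scene"):
    c=dict(np.load(n+"0.npz")); W=cloud(c); z=W[...,2]
    print(n,"table z",np.nanmedian(z[200:330,300:350]) )
    def comp(lo,hi,minn=4):
        k,l,s,ce=cv2.connectedComponentsWithStats(((z>lo)&(z<hi)).astype(np.uint8))
        for i in range(1,k):
            if s[i,4]<minn: continue
            m=l==i;P=W[m]
            if not(150<np.median(P[:,0])<900): continue
            r=cv2.minAreaRect(P[:,:2].astype(np.float32))
            print((lo,hi),"n",s[i,4],"px",ce[i],"med",np.median(P,0),"rect",np.array(r[0]),np.array(r[1]),round(r[2],1))
    comp(52,64,30);comp(98,112);comp(115,160);comp(38,50,30)
c=dict(np.load("top0.npz"))
a=cv2.resize(c["img"][155:265,195:405,::-1],None,fx=3.8,fy=3.8,interpolation=cv2.INTER_CUBIC)
c=dict(np.load("scene0.npz"))
b=cv2.resize(c["img"][165:265,180:305,::-1],None,fx=6,fy=6,interpolation=cv2.INTER_CUBIC)
cv2.imwrite("pics/c1.png",cv2.convertScaleAbs(a,alpha=1.8));cv2.imwrite("pics/c2.png",b)
E
```

```text
top table z 0.11245796120695983
(52, 64) n 1194 px [325.6 129.7] med [ 778.8 -175.9   56.1] rect [ 779.7 -176.1] [ 78.6 117.9] 2.1
(52, 64) n 5462 px [262.3 213.2] med [553.6 -13.6  59.7] rect [553.8  -1.4] [259.  197.5] 76.2
(52, 64) n 34 px [244.6 209.5] med [564.   36.5  62. ] rect [565.2  39.1] [18.3 15.7] 0.6
(98, 112) n 64 px [209.4 129.8] med [765.5 124.4 102.3] rect [769.7 129.5] [29.1 35.4] 30.4
(98, 112) n 81 px [222.6 203.8] med [577.1  90.9 105.3] rect [577.7  91.6] [10.5 49.6] 76.6
(98, 112) n 89 px [249.1 209.9] med [562.5  24.7 104.7] rect [561.3  24.9] [48.1 20.5] 0.7
(98, 112) n 18 px [384.5 217.9] med [ 546.4 -317.2  105.5] rect [ 544.  -316.6] [ 3.2 27.7] 88.9
(98, 112) n 122 px [286.2 219.6] med [538.2 -68.7 105.9] rect [539.3 -68.7] [27.8 30.4] 0.1
(98, 112) n 6 px [384.8 227. ] med [ 522.5 -317.7  104.2] rect [ 522.6 -317.8] [6.  1.3] 27.3
(115, 160) n 104 px [207.  125.1] med [773.2 131.3 130.1] rect [773.6 131.4] [25.4 25. ] 1.6
(115, 160) n 136 px [231.8 205.5] med [572.3  65.9 138.7] rect [571.7  66.8] [10.5 68.8] 76.9
(115, 160) n 114 px [238.9 207.1] med [
[... 3121 characters left out ...]
9] rect [ 317.9 1677.3] [ 28.9 295.9] 90.0
(38, 50) n 175 px [364.4 102.1] med [229.5 920.2  44.7] rect [165. 927.] [304.2 141.4] 20.9
(38, 50) n 296 px [444.6 124.3] med [578.9 951.2  43.7] rect [536.2 969.4] [372.7 190.6] 23.9
(38, 50) n 551 px [313.6 173.3] med [517.7 308.1  46.1] rect [507.1 316.2] [ 87.  136.5] 66.7
(38, 50) n 582 px [239. 234.] med [639.6 -70.5  45.2] rect [605.4 -64.1] [319.6 152.7] 40.1
(38, 50) n 92 px [334.5 239.5] med [793.4 106.5  43.5] rect [786.7 116.7] [59.3 27.3] 46.5
(38, 50) n 698 px [121.5 264.1] med [ 548.9 -335.6   45.2] rect [ 537.7 -329.5] [82.  75.6] 2.5
(38, 50) n 263 px [236.6 301.9] med [ 817.8 -204.4   44.6] rect [ 807.3 -194.9] [135.7  61.5] 59.0
```

View pics/c1.png

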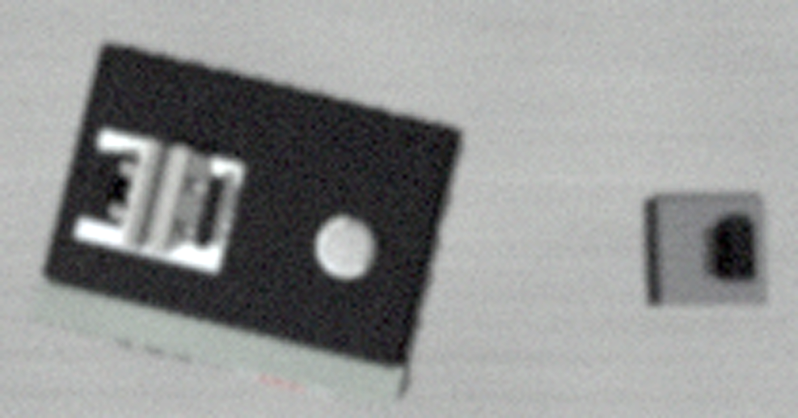

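View pics/c2.png

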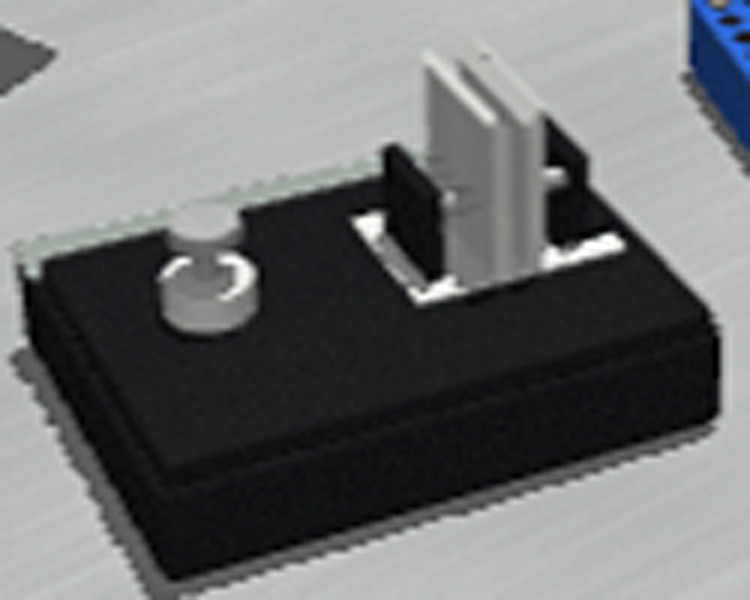

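Both views agree on the heater: yaw ≈ -13.5°, and plunger to gap measures 130 mm, as it should. The two cameras differ by 3–5 mm in y, so I'll average them. The plunger comes first.

Run:
```python
from cell import robot
import numpy as np
Y=-13.5; p=np.array([539.8,-71.0])
robot.command_gripper(0.0,20)
robot.move_to([*p,150],[180,0,Y]); 
f0=robot.get_obs()["contact_force"]
robot.move_linear([*p,108],vel=80)
z=108
while z>90:
    z-=1; robot.move_linear([*p,z],vel=30); o=robot.get_obs(); f=o["contact_force"]-f0
    print(z,o["tcp_pos"][2].round(1),f.round(1))
    if f[2]>14: break
robot.pause(0.3); print(robot.get_obs()["t"],robot.get_obs()["contact_force"]-f0)
robot.move_linear([*p,150],vel=120)
print(robot.get_obs()["t"])
```

```text
107 107.4 [-0.5  0.2 -1.1]
106 106.3 [ 0.1 -0.   1.5]
105 105.1 [1.1 0.5 1.1]
104 104.1 [ 2.3 -0.4  1.9]
103 103.1 [ 2.2 -0.2  2.8]
102 102.1 [2.7 0.7 2.7]
101 101.0 [ 2.4 -0.8  2.2]
100 100.0 [3.6 0.3 3.8]
99 99.0 [ 3.2 -0.5  4.2]
98 98.0 [3.3 0.3 4.1]
97 97.1 [ 3.  -0.2  4.9]
96 96.1 [2.8 0.2 4.7]
95 95.2 [ 3.7 -0.7  5.4]
94 94.4 [2.3 1.4 8. ]
93 94.2 [-0.8  1.4 17.9]
8.525 [-1.35260713  1.51551577 17.16103863]
9.15
```

The plunger hit its stop at about 94 mm with the force rising to 17 N, and has been released. Next is the feeler.

Run:
```python
from cell import robot
import numpy as np,cv2
p=np.array([538.4,-327.5])
robot.command_gripper(0.6,40)
robot.move_to([*p,170],[180,0,-0.5]); robot.move_linear([*p,87],vel=120)
f0=robot.get_obs()["contact_force"]
robot.command_gripper(0.0,12)
o=robot.get_obs(); f=o["contact_force"]-f0
print(o["t"],o["tcp_pos"],o["finger_gap"]*92,o["finger_force"],f.round(1),o["torque"])
for n in("scene","top"):
    c=robot.read_camera(n); np.savez(f"{n}1.npz",**c)
c=dict(np.load("scene1.npz"))["img"][170:300,60:200,::-1]
cv2.imwrite("pics/g.png",cv2.resize(c,None,fx=4,fy=4))
```

```text
12.5583 [ 538.46871778 -327.55870832   87.1470044 ] 18.015571825915696 11.991545408964157 [-0.1 -0.5  1.3] [ 0.06550003  0.00971137 -0.05182885]
```

View pics/g.png

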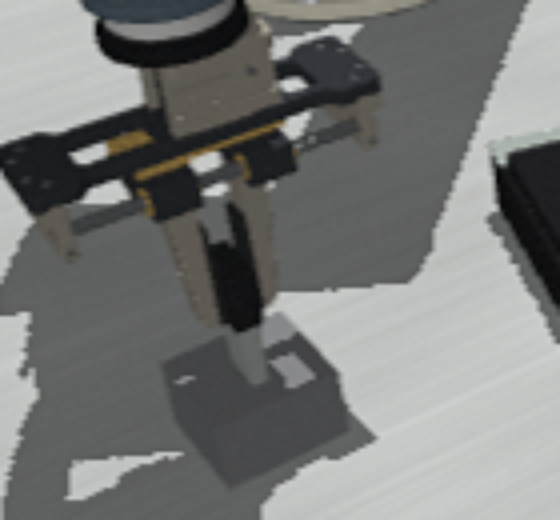

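The handle is held square at an 18.0 mm opening. In the crop it sits between the fingers around (235,270), with the blade still in the slot. I'll lift it, carry it over the gap and check.

Run:
```python
from cell import robot
import numpy as np,cv2
robot.command_gripper(0.0,40)
p=np.array([538.4,-327.5]); g=np.array([569.3,56.0])
robot.move_linear([*p,140],vel=80); o=robot.get_obs(); print(o["contact_force"],o["finger_gap"]*92)
robot.move_linear([*p,250],vel=150)
robot.move_to([*g,250],[180,0,-13.5])
robot.move_linear([*g,229],vel=80)   # tip ~ z 147
o=robot.get_obs();print(o["t"],o["tcp_pos"],o["orientation"],o["contact_force"],o["finger_gap"]*92)
c=robot.read_camera("scene"); np.savez("scene2.npz",**c)
cv2.imwrite("pics/s2.png",cv2.resize(c["img"][110:235,190:320,::-1],None,fx=4.6,fy=4.6,interpolation=cv2.INTER_CUBIC))
```

```text
[-0.68319658 -0.03350102 -0.8075326 ] 17.707703759230466
16.425 [568.84729494  55.61946929 228.11454317] [ 1.79970524e+02  9.03613183e-02 -1.35298462e+01] [ 0.30562798 -0.27618115 -1.4790282 ] 17.663713381958516
```

View pics/s2.png

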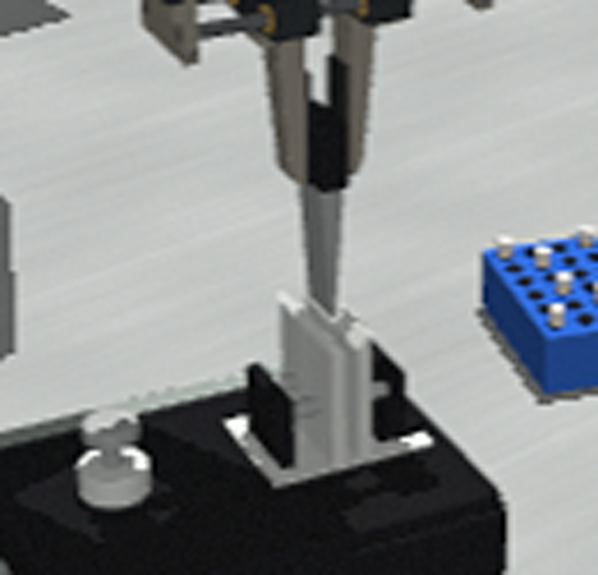

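The tip, at (322,312) in the crop, sits over the gap between the two lips. I'll descend in steps and centre it by the lateral force.

```bash
cat > f.py <<'E'
from cell import robot
import numpy as np
a=np.deg2rad(-13.5); ey=np.array([-np.sin(a),np.cos(a)]); ex=np.array([np.cos(a),np.sin(a)])
def meas(n=6):
    F=[];
    for _ in range(n): robot.pause(0.03); o=robot.get_obs(); F.append(o["contact_force"])
    F=np.mean(F,0); return np.array([F[:2]@ex,F[:2]@ey,F[2]]),o
E
python3 - <<'E'
from f import *
g=np.array([569.3,56.0]); f0,o=meas(10); print(f0.round(2),o["t"])
z=229
while z>180:
    z-=3; robot.move_linear([*g,z],vel=40); f,o=meas(4); f=f-f0
    print(z,"depth",round(134-(o["tcp_pos"][2]-82),1),f.round(1),o["finger_gap"].round(4))
    if abs(f[1])>1.8 or f[2]>3: break
print(o["t"])
E
```

```text
[-0.02 -0.05 -1.17] 16.8083Traceback (most recent call last):
  File "<stdin>", line 6, in <module>
AttributeError: 'float' object has no attribute 'round'
```

Run:
```python
from f import *
g=np.array([569.3,56.0]); f0=np.array([-.02,-.05,-1.17])
z=226
while z>180:
    z-=3; robot.move_linear([*g,z],vel=40); f,o=meas(4); f=f-f0
    print(z,"depth",round(134-(o["tcp_pos"][2]-82),1),f.round(1),o["torque"].round(2))
    if abs(f[1])>1.8 or f[2]>3: break
print(o["t"])
```

```text
223 depth -7.0 [ 0.2  0.7 -0.1] [ 0.08  0.02 -0.03]
220 depth -4.0 [-0.   0.2  0.5] [0.01 0.04 0.04]
217 depth -1.0 [-0.2  0.1  0.3] [0.08 0.02 0.06]
214 depth 2.0 [-0.1  0.  -0.3] [ 0.07 -0.05  0.02]
211 depth 5.0 [ 0.3 -0.4 -0.2] [0.01 0.09 0.  ]
208 depth 8.0 [ 0.1  0.2 -0.2] [-0.01 -0.03  0.01]
205 depth 11.0 [ 0.2 -0.2 -0.1] [-0.    0.01 -0.01]
202 depth 14.0 [-0.4 -0.3 -0.1] [-0.01 -0.02  0.01]
199 depth 17.0 [-0.3 -0.  -0.2] [ 0.03  0.02 -0.03]
196 depth 20.0 [ 0.3 -0.1 -0.4] [ 0.03  0.03 -0.  ]
193 depth 23.0 [ 0.4  0.1 -0.1] [ 0.06 -0.02 -0.02]
190 depth 26.0 [0.2 0.1 0.3] [ 0.05  0.   -0.02]
187 depth 29.1 [-0.5  0.8 -0.3] [ 0.3  -0.06 -0.  ]
184 depth 32.0 [ 0.7  2.3 -1.4] [ 0.66 -0.35  0.01]
22.5583
```

Contact with plate_b only, at a depth of about 30 mm. I'll scan sideways to find plate_a and take the middle.

Run:
```python
from f import *
g=np.array([569.3,56.0]); f0=np.array([-.02,-.05,-1.17])
d=0
for i in range(9):
    d+=0.4; robot.move_linear([*(g+d*ey),184],vel=20); f,o=meas(4); f=f-f0
    dy=(o["tcp_pos"][:2]-g)@ey
    print(round(d,1),round(dy,2),f.round(1),o["torque"].round(2))
    if f[1]<-1.8: break
print(o["t"])
```

```text
0.4 0.31 [ 0.7  1.5 -0.6] [ 0.25 -0.18 -0.05]
0.8 0.66 [ 0.1  0.3 -0.3] [ 0.02  0.01 -0.05]
1.2 1.06 [ 0.1 -1.   0.2] [-0.27  0.12 -0.04]
1.6 1.27 [ 0.2 -4.4  0.6] [-0.94  0.28 -0.01]
24.0917
```

Run:
```python
from f import *
g=np.array([569.3,56.0]); f0=np.array([-.02,-.05,-1.17])
d=0.85; z=184; robot.move_linear([*(g+d*ey),z],vel=20)
while z>164:
    z-=2; robot.move_linear([*(g+d*ey),z],vel=25); f,o=meas(4); f=f-f0
    print(z,"depth",round(134-(o["tcp_pos"][2]-82),1),"d",round(d,2),f.round(1),o["torque"].round(2),round(o["finger_gap"]*92,2))
    if abs(f[1])>5: print("lateral");break
    if f[2]>12:break
    if abs(f[1])>1: d+=np.clip(f[1]*0.12,-.3,.3)
print(o["t"])
```

```text
182 depth 34.1 d 0.85 [ 0.4 -1.7 -0.8] [-0.42 -0.02 -0.04] 18.02
180 depth 36.1 d 0.65 [ 0.1 -1.2 -1.1] [-0.15  0.07 -0.05] 17.72
178 depth 37.9 d 0.5 [0.3 0.3 0.3] [-0.   -0.18 -0.05] 17.76
176 depth 39.8 d 0.5 [1.2 0.1 2.9] [ 0.   -0.34 -0.04] 17.38
174 depth 41.9 d 0.5 [2.4 0.4 3.6] [ 0.02 -0.5  -0.02] 17.73
172 depth 44.1 d 0.5 [2.1 0.5 3.1] [ 0.07 -0.51 -0.03] 18.03
170 depth 46.1 d 0.5 [2.3 1.2 3.4] [ 0.14 -0.45 -0.01] 17.3
168 depth 48.0 d 0.65 [1.6 0.4 4.1] [ 0.05 -0.33 -0.01] 17.8
166 depth 50.0 d 0.65 [1.5 0.3 5. ] [-0.   -0.25 -0.04] 17.86
164 depth 52.0 d 0.65 [1.1 0.1 5.4] [-0.   -0.26  0.03] 17.34
28.175
```

First touch was near 37 mm, and the blade is balanced now. Another 4 mm reaches about 19 mm past touch.

Run:
```python
from f import *
import cv2
g=np.array([569.3,56.0]); f0=np.array([-.02,-.05,-1.17]); d=.65
for z in(162,160):
    robot.move_linear([*(g+d*ey),z],vel=20); f,o=meas(6); f=f-f0
    print(z,f.round(1),o["torque"].round(2),o["orientation"].round(2),round(o["finger_gap"]*92,2),o["finger_force"],o["t"])
c=robot.read_camera("scene")
cv2.imwrite("pics/s3.png",cv2.resize(c["img"][110:235,190:320,::-1],None,fx=4.6,fy=4.6,interpolation=cv2.INTER_CUBIC))
```

```text
162 [1.2 0.5 5.8] [ 0.01 -0.3  -0.01] [-1.80e+02 -1.00e-02 -1.35e+01] 17.91 39.99430239200592 28.625
160 [ 1.8 -0.3  6.1] [-0.   -0.27  0.05] [-1.80e+02 -1.00e-02 -1.35e+01] 17.49 39.994441866874695 29.075
```

View pics/s3.png

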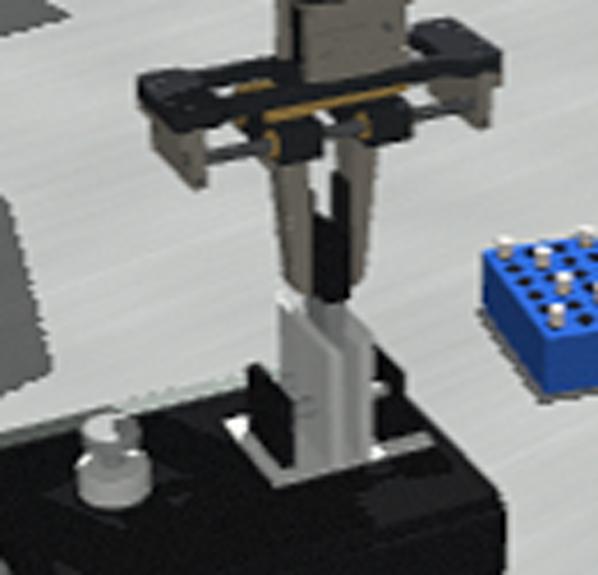

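The blade is upright between the plates, with the handle at (330,258) in the crop just above the lips. Drag is 6.1 N and the sideways force is near zero. I'm handing it in.

```bash
python3 -c "
from cell import robot
print(robot.finish_job())"
```

```text
the job is handed in; nothing more can be done
None
```

I pressed the plunger to its stop and released it, then handed the job in with the feeler still gripped, upright between the plates about 56 mm deep, with about 6 N drag and almost no sideways force; the judge's verdict was not shown.

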